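# Set the crosscut sled's stop and register a rail for the cut

## Task

Get this rail ready for trimming on the crosscut sled: first, with the rail still clear of it, set the length stop to 6 by rolling its ridged thumbwheel up, click by click. Then slide the rail along the sled's base so that it lies flat, with its long side flush along the fence and its left end flush against the stop foot, let go of it, and see that the wheel still shows 6. Leave the tape measure, the screw box and the try square where they lie.

Things in the scene. Friction and masses are not known exactly. Their poses are not given: they have to be found in the camera images.
- sled: Crosscut sled, fixed to the bench. Grey laminated base 260 (x) x 500 (y) x 12 mm, origin at the centre of its underside on the bench; x points away from the robot across the base to the fence, y to the left along the fence, z up. A dark saw kerf crosses it at y = -55 mm. At its left stands the aluminium stop housing with the thumbwheel. All the points below have the sled's axes.
- fence_face (a point): Middle of the lower edge of the fence's front face (facing the robot), where it meets the base's top: (85, 0, 12) mm in the sled's frame. The timber fence is 30 mm thick, 500 mm long (y = -250 to 250 mm), its top 60 mm above this point.
- guard_lip (a point): Middle of the lower edge of the front lip of the clear guard, (10, 170, 122) mm in the sled's frame. The guard, 3 mm thick and 46 mm wide (y), runs back from here over the wheel and overhangs it in front, so the wheel cannot be got at from straight above: only from the robot's side, passing under the lip, with a tool leaning back towards the robot about 30 to 45 degrees from vertical.
- wheel_axis (a point): Centre of the thumbwheel, (55, 170, 68) mm in the sled's frame; axis along y. Black, 20 mm wide, drum radius 30 mm, ten ridges along the axis, 5 mm thick, 5 mm high, 36 degrees apart. Aluminium cheeks stand 13 to 20 mm either side, front edges 18 mm before the axis; an apron 40 mm wide (y) and 3 mm thick hides the wheel's lower front, 37 mm before the axis, its top 6 mm below axis level.
- push_ridge (a point): Fixed point (22, 170, 79) mm in the sled's frame: where a ridge's outer edge stands, 72 degrees from the top towards the robot, whenever the wheel rests at a digit; others every 36 degrees. Pushing this ridge up by one pitch is one click. White digits lie between ridges; the one set is between two small white pointers beside the wheel, 18 degrees from the top; higher ones come up from below.
- thumbwheel (a joint): Turn of the thumbwheel (rad): 0.6283 x the digit set (6 = 3.770). Grows when the ridges on the robot's side are pushed up (top moving away from the robot). It clicks into rest at each digit: a push of about 5 to 7 N at a ridge carries it over, and past half a digit it jumps on to the next by itself. Starts at 1, 2 or 3; end stops at 0 and 9.
- stop_face (a point): A point on the stop foot's flat face that the rail's end must touch; the face looks to -y. Steel plate before the fence, 44 mm (x) x 66 mm high, 8 mm thick, on the wheel's spindle. At digit 0 the point is at (62, 115, 35) mm in the sled's frame; each click up draws it back 1 mm towards +y (121 mm at digit 6). It does not give when pushed with up to 25 N.
- rail: Loose planed maple rail, 45 mm wide (x) x 200 mm long (y) x 22 mm thick (z), 120 to 210 g, lying flat but askew on the sled's base before the fence, clear of the stop. Origin at the centre of its underside, y along its length towards the stop. It slides on the base when pushed with 1 or 2 N.
- rail_mid (a point): Centre of the rail's volume, 11 mm above its underside; its ends are 100 mm and its long sides 22.5 mm from here.
- tape: Grey tape measure case 36 x 72 x 64 mm standing on the bench, origin under its centre. Bystander.
- screw_box: Cardboard box of screws 70 x 110 x 45 mm on the bench, origin under its centre. Bystander.
- square: Try square lying on the bench: wooden stock 20 x 120 x 18 mm (origin under its centre), steel blade 190 mm along +x. Bystander.

How it is judged:
On the way:
1. the thumbwheel shows 6 (within 9 degrees) while the rail's end is still at least 10 mm clear of the stop foot (value of joint thumbwheel between 3.61 and 3.93 rad and y of rail_mid in the frame of stop_face below -0.11 m), for 0.3 s.
At the end, for the whole second after the job is handed in: The thumbwheel rests at digit 6 (within 9 degrees); the rail lies flat and still on the sled's base, its long side within 2 mm of the fence and parallel to it within 1.1 degrees, its left end within 2 mm of the stop foot's face (value of joint thumbwheel between 3.61 and 3.93 rad and x of rail_mid in the frame of sled between 0.0605 and 0.0645 m and y of rail_mid in the frame of stop_face between -0.102 and -0.098 m and angle between the y axis of rail and the y axis of sled, either way round below 0.02 rad and z of rail_mid in the frame of sled between 0.02 and 0.026 m and linear speed of rail below 0.01 m/s); the robot touches nothing.
It fails at once if the tape measure, screw box or try square is shifted by more than 15 mm (distance of any of tape, screw_box, square from where it was at the start of the episode above 0.015 m).
It also fails if it takes over 64 s, if anything falls off the work surface, if the arm or the gripper's body presses on something with over 40 N, if the wrist force passes 120 N, or if a joint passes its speed limit or range.

## Robot

A 6-joint arm with a two-finger parallel gripper is mounted at the origin on the work surface. World frame = base frame: x ahead of the robot, y to its left, z up, the work surface at z = 0. Lengths are in m, angles in rad, forces in N, time in s.
With the tool pointing down it reaches from about 0.325 to 0.775 m from the base axis. Payload 5.5 kg.
Tool frame: the origin (TCP) lies between the finger pads; the fingertips stand ctrl.tip_reach ahead of it and the grasp point (between the pads) lies 5 mm behind it (ctrl.tip_reach is the distance from the TCP to the fingertips, in m); y points along the fingers, x is the direction in which the jaws open and shut, and the axes are right-handed (so a half turn about y gives the same grasp; the last joint's range is limited). The gripper opens to 88 mm and grips with 3 to 60 N. Pads are 20 mm wide; open, the fingers measure 115 mm over their backs; the gripper's body (75 mm by 178 mm) begins 61 mm behind the grasp point.
Start: joints at [1.168, 0.091, 1.231, -0, 1.82, -0.057], TCP at [0.203, 0.564, 0.237] pointing down, gripper open.
Joint ranges: [-2.87, 2.87], [-0.86, 2.18], [0.17, 2.46], [-1.51, 4.65], [0.06, 2.69], [-2.65, 2.65]. Speed limits (rad/s): [2.57, 2.57, 3.01, 3.14, 3.14, 3.14].

## Interface

Orientations are given as a rotation vector (axis times angle).
In Python, from cell import ctrl gives the robot as it stands. The module is installed in compiled form; this text tells all that it offers.
- The arm moves only by the shell command python3 -m handwheel 'ROWS' [FORCE]. ROWS is text: rows parted by semicolons, each of 7 numbers parted by spaces: the turn, a rotation vector about the tool's x, y, z in degrees, then the shift along the tool's x, y, z in cm, then the opening, from 0 (shut) to 1 (fully open). In form: wx wy wz dx dy dz grip; .... A call has 1 to 20 rows; each row shifts and turns the commanded pose from where the row before left it, along the tool's axes as they then stand; what a row does not reach is not made up. A row lasts 1/8 s, in which the tool goes at most 62.5 mm and 10.7 degrees, less where a joint would pass 70% of its speed; a pose out of reach is approached as far as the arm can. A call is refused whole if a number of a shift passes 6.25 or a number of a turn 10.7, either way. A call with a gripper value outside its range is refused whole. The fingers move at their own pace and stop on an object; FORCE is the grip in N (left out, the last holds). Time passes only in rows, so rows that do not move let the fingers close. It gives the time, the measured TCP pose, the force and the opening at its end, in the units of the state.
- ctrl.read_state(): the state, without advancing time (a new reading comes with each control period).
- ctrl.snapshot(name): name is "side" or "top"; returns a dict with "frame" (420x560x3 uint8, red, green, blue), "depth" (420x560 float32, m along the optical axis (not along the pixel's ray), 0 where there is no reading), "fovy" (degrees; the focal length in pixels is half the picture's height over the tangent of half this angle, whatever the lens; pixels are square), "cx", "cy" (the principal point, pixels), "R" (3x3) and "t" (3): a world point X has camera coordinates R X + t. Camera axes: x right, y down, z forward; pixel columns grow to the right and rows downward; lengths in m; the calibration is good to about 2 mm. A picture is of the moment at which its call begins.
- ctrl.hand_in(): hands the job in, once; it reports no verdict.
The state is a dict: "time_s": time; "joint_positions": joint angles; "joint_vel": joint speeds; "effort": joint torques, N m; "tcp_pos": TCP position; "eef_rot": TCP orientation; "force": force on the tool from outside, world axes, zero at the start; "wrist_torque": the same for the moment, N m; "width": opening from 0.0 (shut) to 1.0 (fully open).
Only numpy, scipy, OpenCV 4.12 (cv2) and the standard library are available. Lean on these libraries where they do the work, as an engineer would, in place of code of your own. Each camera call takes 0.05 s, during which the arm holds its last target.

## Working session

There is one attempt and no reset: what is moved stays moved. The work goes in short steps, Python scripts to look and compute and a shell command to move; the robot and the scene stay as the last step left them, time stands still between calls to the robot, and variables do not carry over. Pictures are saved under pics/ and viewed, and the job is handed in when it is done.

```bash
mkdir -p pics; ls
python3 - <<'E'
from cell import ctrl
import cv2
print(ctrl.read_state(), ctrl.tip_reach)
for n in("side","top"):
    s=ctrl.snapshot(n)
    cv2.imwrite(f"pics/{n}0.png",s["frame"][:,:,::-1])
    import numpy as np
    np.savez(f"{n}0.npz",**s)
    print(n,s["fovy"],s["cx"],s["cy"],s["R"],s["t"])
E
```

```text
pics
{'time_s': 0.0, 'joint_positions': array([ 1.16826941e+00,  9.18064657e-02,  1.23186498e+00,  6.20206520e-06,
        1.81979973e+00, -5.66862005e-02]), 'joint_vel': array([-0.00089422, -0.0007123 , -0.00176257, -0.00026715, -0.0004546 ,
       -0.00029468]), 'effort': array([-1.01834186e-03, -4.46461415e+01, -4.06442714e+01,  6.96998066e-02,
        2.98254518e-02, -1.62959641e-04]), 'tcp_pos': array([0.2032786 , 0.56422835, 0.23555003]), 'eef_rot': array([-1.35420566, -0.94958931,  0.95223406]), 'force': array([ 0.36846005, -0.54609829,  0.31938597]), 'wrist_torque': array([-0.01256967, -0.02580413, -0.02413638]), 'width': 1.001391751249264} 0.014
side 50.594653705760564 279.3273947719225 207.42498634459506 [[-0.72729812 -0.6859088   0.02380267]
 [-0.39885455  0.39418992 -0.827967  ]
 [ 0.55852708 -0.61167264 -0.56027143]] [0.36020055 0.28595496 1.37841496]
top 53.296455322250246 273.4002392003539 211.46770193081238 [[-2.74865569e-02 -9.99622163e-01  1.44269304e-04]
 [-9.91200578e-01  2.72362939e-02 -1.29536089e-01]
 [ 1.29483216e-01 -3.70350089e-03 -9.91574698e-01]] [0.00743991 0.53278715 1.26036989]
```

View pics/side0.png

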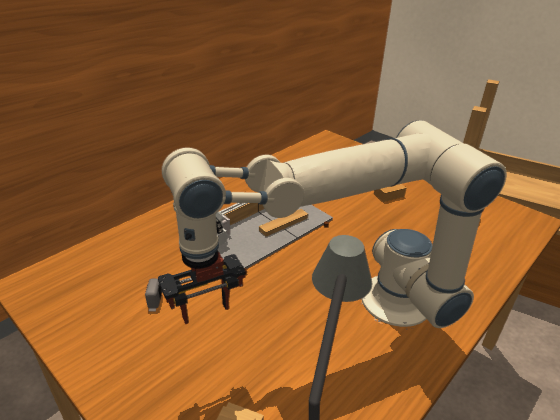

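View pics/top0.png

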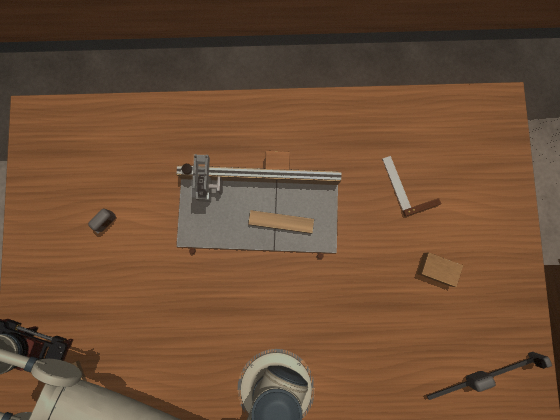

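```bash
cat > h.py <<'E'
import numpy as np, cv2
from scipy.spatial.transform import Rotation as Rn
def f_of(s): return 210/np.tan(np.radians(float(s["fovy"]))/2)
def proj(s,X):
    c=np.asarray(X)@s["R"].T+s["t"]; f=f_of(s)
    return np.stack([s["cx"]+f*c[...,0]/c[...,2], s["cy"]+f*c[...,1]/c[...,2]],-1)
def ray(s,u,v):
    d=s["R"].T@np.array([(u-s["cx"])/f_of(s),(v-s["cy"])/f_of(s),1]); return -s["R"].T@s["t"],d
def onz(s,u,v,z):
    o,d=ray(s,u,v); return o+d*(z-o[2])/d[2]
def dep(s,u,v):
    o,d=ray(s,u,v); return o+d*s["depth"][int(round(v)),int(round(u))]
def crop(s,name,u0,v0,u1,v1,k):
    im=cv2.resize(s["frame"][v0:v1,u0:u1,::-1],None,fx=k,fy=k,interpolation=cv2.INTER_CUBIC)
    for u in range(u0-u0%-10,u1,10):
        cv2.putText(im,str(u),((u-u0)*k,8),0,.3,(0,255,255),1); cv2.line(im,((u-u0)*k,10),((u-u0)*k,14),(0,255,255),1)
    for v in range(v0-v0%-10,v1,10):
        cv2.putText(im,str(v),(0,(v-v0)*k+4),0,.3,(0,255,255),1)
    cv2.imwrite("pics/"+name,im)
E
python3 - <<'E'
from h import *
s=np.load("top0.npz")
crop(s,"t1.png",165,140,350,265,4)
# point clouds: sled base top & fence
D=s["depth"]; v,u=np.mgrid[140:265,165:350]
o=-s["R"].T@s["t"]
f=f_of(s); c=np.stack([(u-s["cx"])/f,(v-s["cy"])/f,np.ones(u.shape)],-1)*D[140:265,165:350,None]
P=(c-s["t"])@s["R"]
z=P[...,2]; print(np.round(np.histogram(z,bins=np.arange(-.02,.16,.01)),3))
np.save("P.npy",P)
import cv2
cv2.imwrite("pics/z1.png",cv2.resize(np.clip(z*1500,0,255).astype(np.uint8),None,fx=4,fy=4,interpolation=cv2.INTER_NEAREST))
s=np.load("side0.npz"); crop(s,"s1.png",195,165,340,275,5)
E
```

```text
Traceback (most recent call last):
ValueError: setting an array element with a sequence. The requested array has an inhomogeneous shape after 1 dimensions. The detected shape was (2,) + inhomogeneous part.
```

View pics/t1.png

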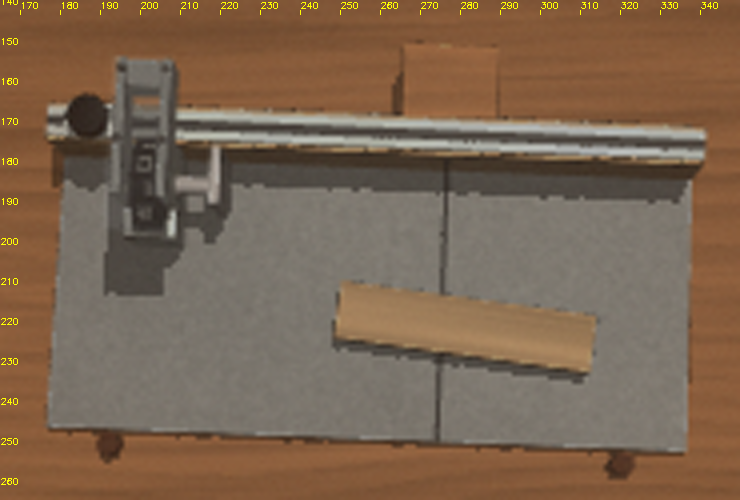

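Run:
```python
from h import *
from scipy.optimize import least_squares
s=np.load("top0.npz")
a=np.array
pt=lambda U,V:(U/4+165-.375,V/4+140-.375)
obs=[((-130,250,12),pt(48,429)),((-130,-250,12),pt(686,453)),((-130,-55,12),pt(437,442))]
obs+=[((115,-250,72),pt(706,130)),((85,-250,72),pt(705,160)),((115,250,72),pt(47,104)),((85,250,72),pt(47,137))]
M=a([o[0] for o in obs])/1000.; px=a([o[1] for o in obs])
def W(p,M): 
    c,sn=np.cos(p[2]),np.sin(p[2]); 
    return np.c_[p[0]+c*M[:,0]-sn*M[:,1],p[1]+sn*M[:,0]+c*M[:,1],M[:,2]]
r=least_squares(lambda p:(proj(s,W(p,M))-px).ravel(),[.45,0,0])
print(r.x,np.degrees(r.x[2])); print(np.round(r.fun.reshape(-1,2),2))
for n,q in obs[:3]: print(onz(s,*q,.012), dep(s,*q))
# rail corners z=.034
q=[pt(342,281),pt(596,314),pt(588,374),pt(335,337)]
X=a([onz(s,*p,.034) for p in q]); print(X)
print(np.linalg.norm(X-np.roll(X,1,0),axis=1))
c,sn=np.cos(r.x[2]),np.sin(r.x[2])
rel=(X[:,:2]-r.x[:2])@a([[c,-sn],[sn,c]]); print(rel, rel.mean(0))
print(dep(s,*pt(465,325)),dep(s,*pt(550,400)),dep(s,*pt(450,145)))
np.save("sled.npy",r.x)
for nm,p in dict(ridge=(22,170,79),axis=(55,170,68),lip=(10,170,122),stop=(62,115,35)).items():
    w=W(r.x,a([p])/1000.)[0]; print(nm,w,np.hypot(*w[:2]),proj(s,w))
s2=np.load("side0.npz"); crop(s2,"s1.png",195,165,340,275,5)
```

```text
[ 0.54747481  0.0410124  -0.0648396 ] -3.715035596751352
[[-0.59 -0.34]
 [ 0.43 -0.32]
 [ 0.01  0.08]
 [-0.18 -1.  ]
 [-0.1   1.17]
 [ 0.55 -0.5 ]
 [-0.12  0.89]]
[0.43285161 0.29707698 0.012     ] [ 0.4337589   0.3010879  -0.00550125]
[ 0.40060941 -0.19865971  0.012     ] [ 4.00939192e-01 -2.00482696e-01 -1.38482086e-04]
[ 0.41444456 -0.00542934  0.012     ] [ 0.41432309 -0.0054219   0.01521742]
[[ 0.5398298   0.06473034  0.034     ]
 [ 0.5087253  -0.13087349  0.034     ]
 [ 0.46250107 -0.12287095  0.034     ]
 [ 0.49641872  0.07100934  0.034     ]]
[0.04386283 0.19806148 0.04691184 0.19682472]
[[-0.00916573  0.02317275]
 [-0.02753088 -0.17403544]
 [-0.0741765  -0.16904477]
 [-0.05289244  0.02662577]] [-0.04094139 -0.07332042]
[ 0.50294963 -0.02946345  0.03414204] [ 0.44474561 -0.09457445  0.01078209] [ 0.63600357 -0.02133018  0.07484571]
ridge [0.58044359 0.2092297  0.079     ] 0.6170022941388265 [200.90546655 195.78538999]
axis [0.61337425 0.20709149 0.068     ] 0.6473908044939509 [202.17585367 185.68030872]
lip [0.56846881 0.21000723 0.122     ] 0.6060196553679609 [198.11016001 197.39564957]
stop [0.61679586 0.1517535  0.035     ] 0.6351899387034973 [221.70469402 186.1396205 ]
```

View pics/s1.png

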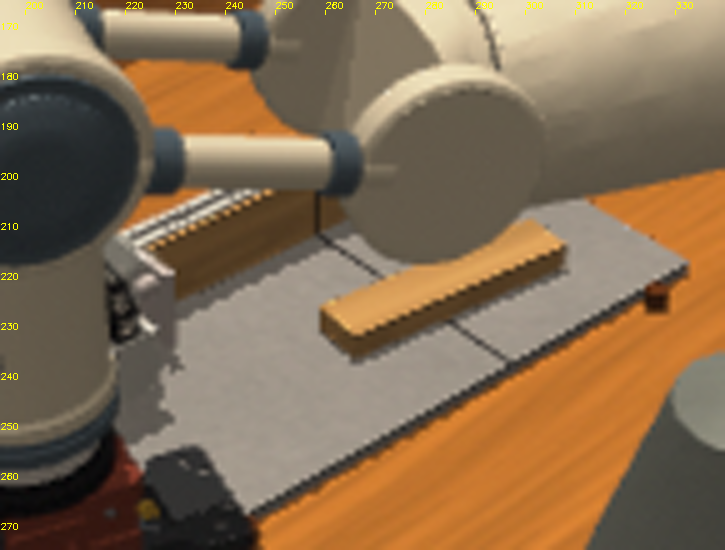

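Run:
```python
from h import *
for n in("side","top"):
    s=np.load(n+"0.npz"); print(n,-s["R"].T@s["t"],proj(s,np.array([[.58,.209,.079],[.613,.207,.068]])))
R=Rn.from_rotvec([-1.35420566, -0.94958931,  0.95223406]).as_matrix();print(R.round(3))
yaw=np.load("sled.npy")[2]; S=Rn.from_euler('z',yaw).as_matrix()
for L in(40,):
  l=np.radians(L); y=S@[np.sin(l),0,-np.cos(l)]
  for sg in(1,-1):
    x=sg*S[:,1]; T=np.c_[x,y,np.cross(x,y)]
    print(sg,T.round(3),np.degrees(Rn.from_matrix(R.T@T).as_rotvec()))
```

```text
side [-0.39385446  0.97748289  1.00047406] [[220.3551514  228.21283015]
 [214.79748942 226.48510569]]
top [ 0.36510668 -0.00240627  1.31876499] [[200.98274276 195.92905579]
 [202.20664191 185.80059822]]
[[ 0.339 -0.001 -0.941]
 [ 0.941 -0.002  0.339]
 [-0.002 -1.     0.   ]]
1 [[ 0.065  0.641 -0.764]
 [ 0.998 -0.042  0.05 ]
 [ 0.    -0.766 -0.643]] [-39.75359172 -15.40251451  -5.72098483]
-1 [[-0.065  0.641  0.764]
 [-0.998 -0.042 -0.05 ]
 [-0.    -0.766  0.643]] [  8.11148899 154.76943582 -56.36456503]
```

```bash
python3 -m handwheel '0 0 0 -3.2 -.2 -3 0;0 0 0 -3.2 -.2 -3 0;0 0 0 -3.2 -.2 -3 0;0 0 0 -3.2 -.2 -3 0;0 0 0 -3.2 -.2 -3 0;0 0 0 -3.2 -.2 -3 0;0 0 0 -3.2 -.2 -3 0;0 0 0 -3.2 -.2 -3 0;0 0 0 -3.2 -.2 -3 0;0 0 0 -3.2 -.2 -3 0;0 0 0 -3.2 -.2 -3 0;0 0 0 -3.2 -.2 -3 0;0 0 0 -3.2 -.2 -3 0;0 0 0 -3.2 -.2 -3 0' 40
python3 - <<'E'
from cell import ctrl
from h import *
for n in("side","top"):
    s=ctrl.snapshot(n); np.savez(f"{n}1.npz",**s)
    if n=="side": crop(s,"s2.png",170,190,290,280,6)
    else: crop(s,"t2.png",170,145,240,205,10)
E
```

```text
time_s: 1.85
tcp_pos: [0.4469, -0.0008, 0.2644]
eef_rot: [-1.353, -0.95, 0.951]
force: [-0.1, 0.7, 0.6]
width: 0.004
```

View pics/s2.png

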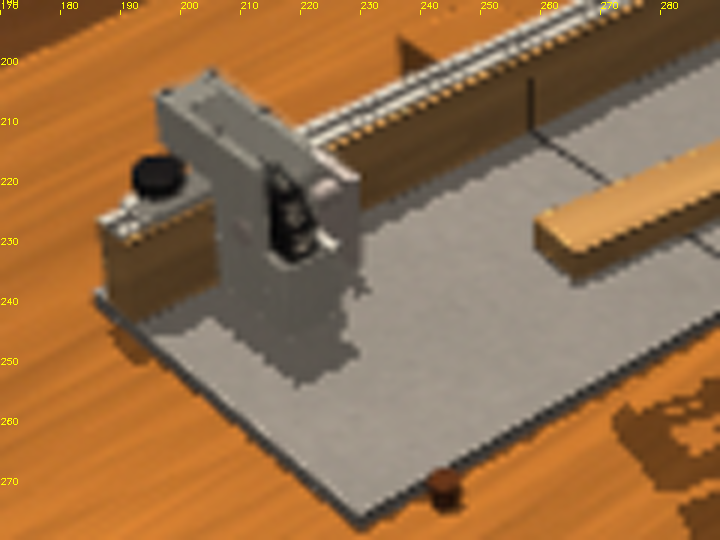

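View pics/t2.png

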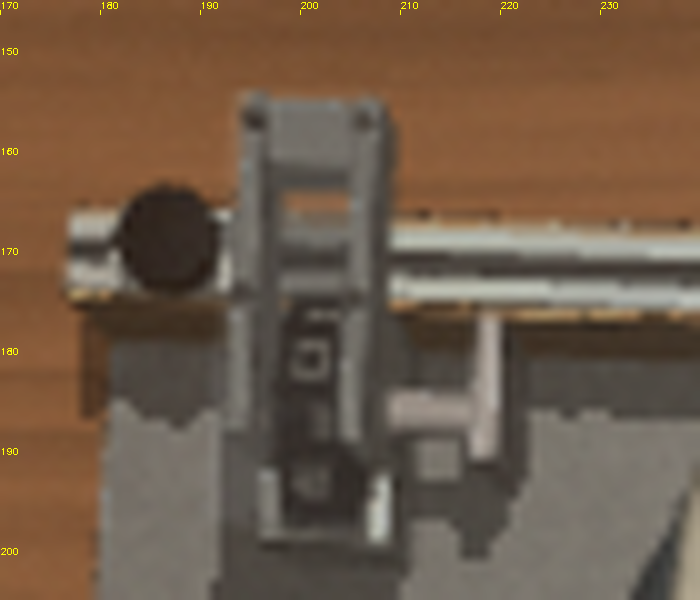

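```bash
cat >> h.py <<'E'
p=np.load("sled.npy")
def W(M):
    M=np.asarray(M)/1000.; c,sn=np.cos(p[2]),np.sin(p[2])
    return np.stack([p[0]+c*M[...,0]-sn*M[...,1],p[1]+sn*M[...,0]+c*M[...,1],M[...,2]],-1)
def wheel(s,name,ex=0):
    th=np.radians(np.linspace(-40,110,450))[:,None]; y=np.linspace(190,150,120)[None]
    pts=W(np.stack(np.broadcast_arrays(55-30*np.sin(th),y,68+30*np.cos(th)),-1))
    q=proj(s,pts).astype(np.float32)
    im=cv2.remap(s["frame"][:,:,::-1],q[...,0],q[...,1],cv2.INTER_CUBIC)
    im=np.clip(im.astype(float)*1.6,0,255).astype(np.uint8)
    for a in(-18,18,54,90): cv2.putText(im,str(a),(0,(a+40)*3+3),0,.35,(0,255,255),1)
    return im
E
python3 - <<'E'
from h import *
a=[wheel(np.load(n+"1.npz"),n) for n in("top","side")]
cv2.imwrite("pics/wh.png",np.hstack(a))
for n in("top","side"):
  s=np.load(n+"1.npz")
  print(n,proj(s,W([[55-30*np.sin(t),170,68+30*np.cos(t)] for t in np.radians([-18,18,54,90])])).round(1))
s=np.load("side1.npz");crop(s,"s3.png",205,205,235,245,15)
E
```

```text
top [[200.7 180.8]
 [200.4 186.9]
 [200.7 192.5]
 [201.6 195.4]]
side [[212.7 218.7]
 [215.8 221. ]
 [218.6 225.5]
 [219.9 230.3]]
```

View pics/wh.png

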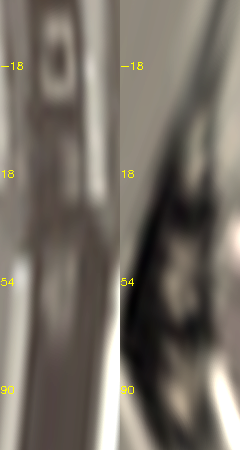

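View pics/s3.png

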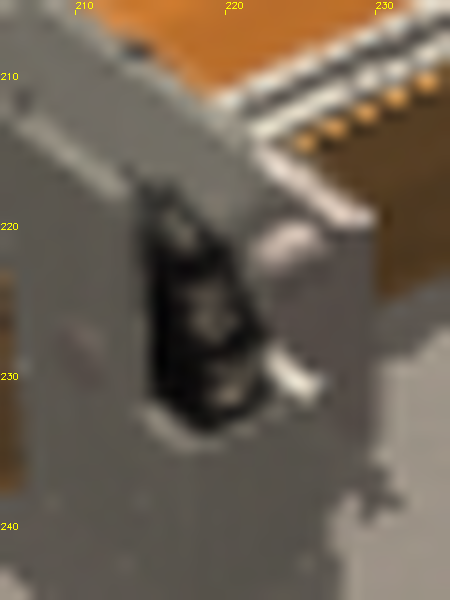

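Run:
```python
from h import *
s=np.load("side1.npz");im=s["frame"][:,:,::-1].copy();k=6
c=cv2.resize(im[190:280,170:290],None,fx=k,fy=k,interpolation=cv2.INTER_CUBIC)
t=np.load("top1.npz");c2=cv2.resize(t["frame"][140:265,165:350,::-1],None,fx=4,fy=4,interpolation=cv2.INTER_CUBIC)
def line(a,b,col=(0,255,0)):
    for S,img,o,kk in((s,c,(170,190),k),(t,c2,(165,140),4)):
        q=(proj(S,W([a,b]))-o+.5)*kk
        cv2.line(img,tuple(int(z) for z in q[0]),tuple(int(z) for z in q[1]),col,1)
for a,b in [((-130,250,12),(-130,-250,12)),((-130,250,12),(85,250,12)),((85,250,72),(85,-250,72)),((115,250,72),(115,-250,72)),((85,250,12),(85,-250,12)),((85,250,12),(85,250,72)),
 ((-130,-55,12),(85,-55,12)),((10,193,122),(10,147,122)),((18,150,62),(18,190,62)),((18,150,12),(18,190,12)),((40,116,12),(40,116,68)),((40,116,68),(84,116,68))]: line(a,b)
cv2.imwrite("pics/o1.png",c);cv2.imwrite("pics/o2.png",c2)
```

```text
(no output)
```

View pics/o1.png

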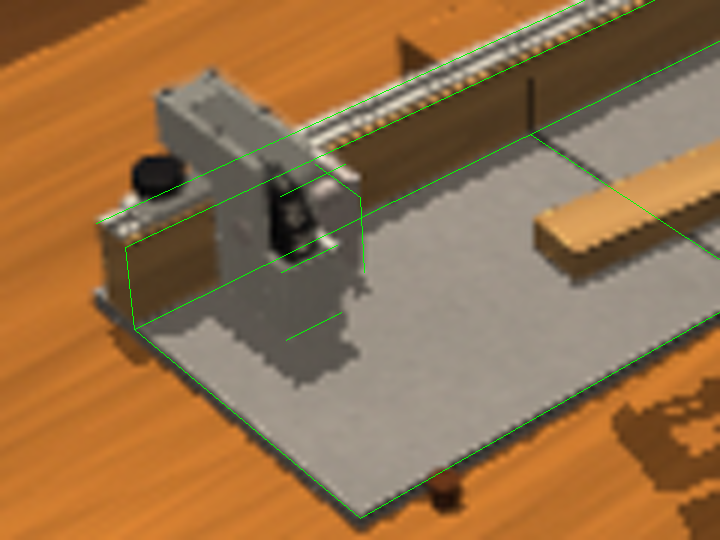

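View pics/o2.png

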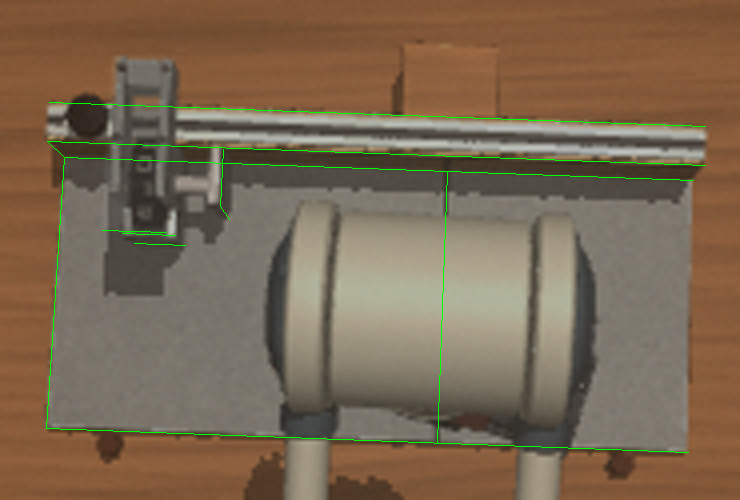

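```bash
cat >> h.py <<'E'
S=Rn.from_euler('z',p[2]).as_matrix()
def tool(L):
    l=np.radians(L); y=S@[np.sin(l),0,-np.cos(l)]; x=S[:,1]; return np.c_[x,y,np.cross(x,y)]
def todo(Tt,pt):
    from cell import ctrl
    st=ctrl.read_state(); R=Rn.from_rotvec(st["eef_rot"]).as_matrix()
    print("t",st["time_s"],"F",st["force"].round(1),"turn deg",np.degrees(Rn.from_matrix(R.T@Tt).as_rotvec()).round(2))
    d=pt-st["tcp_pos"]; print("shift cm in current",(R.T@d*100).round(2),"in target axes",(Tt.T@d*100).round(2), "sled tcp",(S.T@(st["tcp_pos"]-[p[0],p[1],0])*1000).round(1))
E
python3 - <<'E'
from h import *
print(W([-47,170,139])); todo(tool(40),W([-47,170,139]))
E
```

```text
[0.51158859 0.21370049 0.139     ]
t 1.95 F [ 0.4 -0.2 -0.7] turn deg [-39.8  -15.67  -5.79]
shift cm in current [22.52 12.44  1.37] in target axes [21.98 12.78  4.18] sled tcp [-97.1 -49.8 263.7]
```

```bash
python3 -m handwheel '-7.96 -3.13 -1.16 0 0 0 0;-7.96 -3.13 -1.16 0 0 0 0;-7.96 -3.13 -1.16 0 0 0 0;-7.96 -3.13 -1.16 0 0 0 0;-7.96 -3.13 -1.16 0 0 0 0;0 0 0 3.66 0 .7 0;0 0 0 3.66 0 .7 0;0 0 0 3.66 0 .7 0;0 0 0 3.66 0 .7 0;0 0 0 3.66 0 .7 0;0 0 0 3.66 0 .7 0;0 0 0 0 2.5 0 0;0 0 0 0 2.5 0 0;0 0 0 0 2.5 0 0;0 0 0 0 2.6 0 0;0 0 0 0 2.6 0 0;0 0 0 0 0 0 0'
python3 - <<'E'
from h import *
from cell import ctrl
todo(tool(40),W([-47,170,139]));todo(tool(40),W([4.5,170,77.5]))
for n in("side","top"):
    s=ctrl.snapshot(n)
    if n=="side": crop(s,"s4.png",170,170,290,260,6)
    else: crop(s,"t4.png",165,150,265,225,7)
E
```

```text
time_s: 4.08
tcp_pos: [0.5382, 0.2185, 0.1435]
eef_rot: [-1.727, -1.619, 0.79]
force: [0.7, 0.7, 0.3]
width: 0.008
t 4.075 F [0.7 0.7 0.3] turn deg [-1.79  0.2  -0.09]
shift cm in current [-0.64 -1.27  2.34] in target axes [-0.65 -1.34  2.3 ] sled tcp [-20.8 176.5 143.5]
t 4.075 F [0.7 0.7 0.3] turn deg [-1.79  0.2  -0.09]
shift cm in current [-0.63  6.75  2.1 ] in target axes [-0.65  6.68  2.31] sled tcp [-20.8 176.5 143.5]
```

View pics/s4.png

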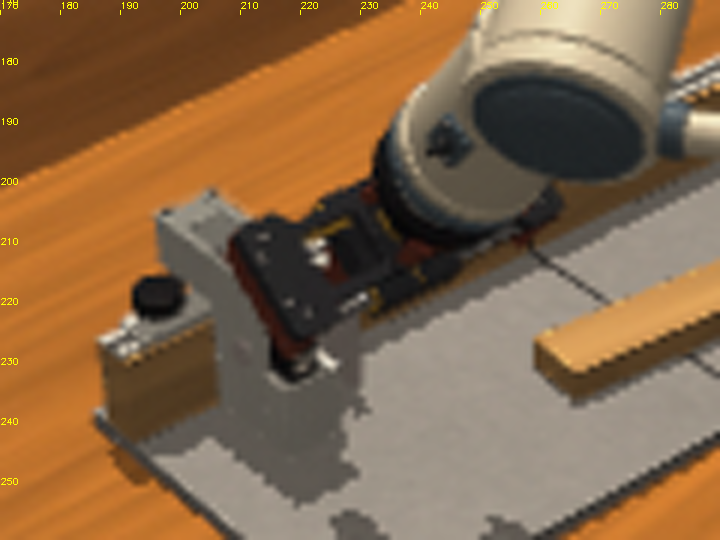

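View pics/t4.png

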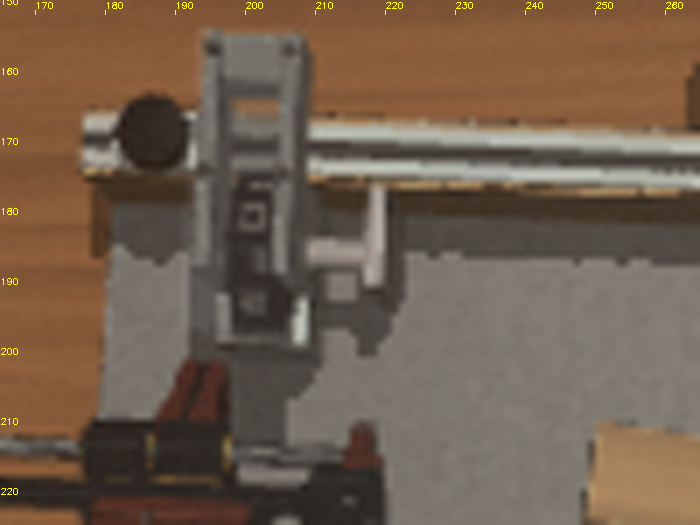

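Run:
```python
from h import *
from cell import ctrl
st=ctrl.read_state(); R=Rn.from_rotvec(st["eef_rot"]).as_matrix()
for n in("side","top"):
    s=np.load(n+"1.npz")
    print(n,proj(s,np.array([st["tcp_pos"]+R@np.array(v)/1000 for v in([0,14,0],[0,14,-10],[0,-66,0],[-44,14,0])])).round(1))
```

```text
side [[223.7 219.9]
 [222.2 217.3]
 [232.3 210.7]
 [234.1 214.8]]
top [[194.3 203.9]
 [194.  200.9]
 [188.8 218.8]
 [209.7 204.5]]
```

```bash
python3 -m handwheel '-1.79 .2 0 0 0 0 0;0 0 0 -.3 -.6 1.15 0;0 0 0 -.35 -.7 1.15 0;0 0 0 0 2 0 0;0 0 0 0 2 0 0;0 0 0 0 1 0 0;0 0 0 0 0 0 0;0 0 0 0 0 0 0'
python3 - <<'E'
from h import *
todo(tool(40),W([4.5,170,77.5]))
E
```

```text
time_s: 5.18
tcp_pos: [0.5452, 0.212, 0.1044]
eef_rot: [-1.751, -1.642, 0.759]
force: [-0.1, 0.0, -0.5]
width: 0.002
t 5.175 F [-0.1  0.  -0.5] turn deg [ 0.32 -0.07  0.04]
shift cm in current [-0.05  3.2   0.38] in target axes [-0.05  3.21  0.36] sled tcp [-13.4 170.5 104.4]
```

```bash
python3 -m handwheel '0 0 0 0 1 .36 0;0 0 0 0 1.2 0 0;0 0 0 0 .8 0 0;0 0 0 0 .2 0 0;0 0 0 0 0 0 0'
python3 - <<'E'
from h import *
from cell import ctrl
todo(tool(40),W([4.5,170,77.5]))
for n in("side","top"):
    s=ctrl.snapshot(n)
    if n=="side": crop(s,"s5.png",190,190,250,250,10)
    else: crop(s,"t5.png",180,165,230,215,12)
E
```

```text
time_s: 5.8
tcp_pos: [0.5632, 0.2106, 0.0765]
eef_rot: [-1.751, -1.64, 0.76]
force: [0.2, 0.2, 0.8]
width: 0.006
t 5.8 F [0.2 0.2 0.8] turn deg [ 0.24 -0.06 -0.  ]
shift cm in current [-0.02 -0.09 -0.05] in target axes [-0.02 -0.09 -0.05] sled tcp [  4.7 170.2  76.5]
```

View pics/s5.png

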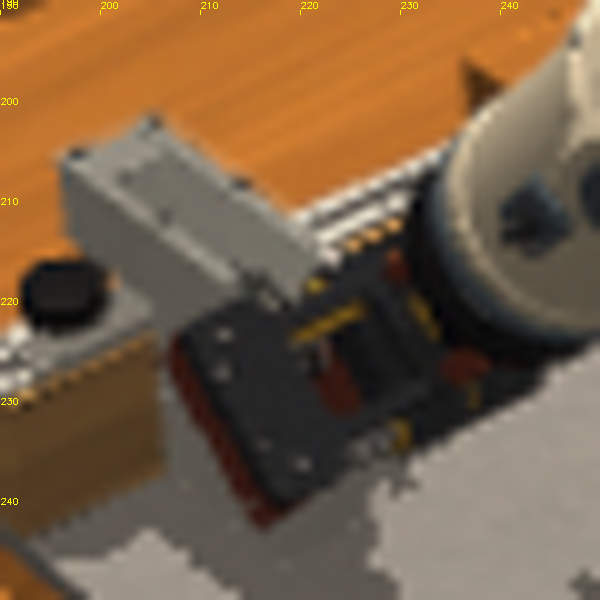

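View pics/t5.png

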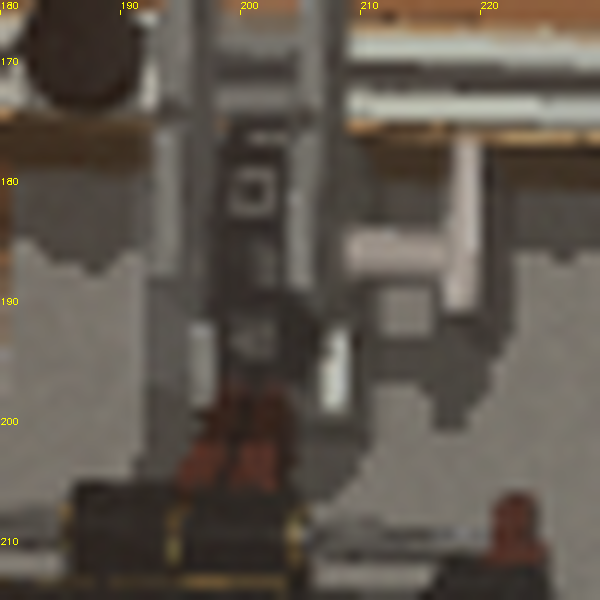

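```bash
python3 -m handwheel '0 0 0 0 -.1 -.5 0;0 0 0 0 -.1 -.4 0'; python3 -m handwheel '0 0 0 0 -.15 -.4 0';python3 -m handwheel '0 0 0 0 -.15 -.5 0'
python3 - <<'E'
from h import *
from cell import ctrl
todo(tool(40),W([4.5,170,77.5]))
s=ctrl.snapshot("top"); crop(s,"t6.png",180,165,230,215,12); cv2.imwrite("pics/wh6.png",wheel(s,""))
E
```

```text
time_s: 6.15
tcp_pos: [0.5662, 0.2103, 0.0813]
eef_rot: [-1.747, -1.635, 0.765]
force: [-14.4, 1.1, -1.4]
width: 0.006
time_s: 6.28
tcp_pos: [0.5692, 0.2101, 0.086]
eef_rot: [-1.749, -1.638, 0.764]
force: [-4.5, -0.4, -0.1]
width: 0.006
time_s: 6.4
tcp_pos: [0.5736, 0.2101, 0.0924]
eef_rot: [-1.751, -1.641, 0.76]
force: [-0.3, 0.3, -0.9]
width: 0.002
t 6.4 F [-0.3  0.3 -0.9] turn deg [ 0.26 -0.03  0.03]
shift cm in current [-0.05  0.45  1.77] in target axes [-0.05  0.46  1.77] sled tcp [ 15.1 170.5  92.4]
```

View pics/t6.png

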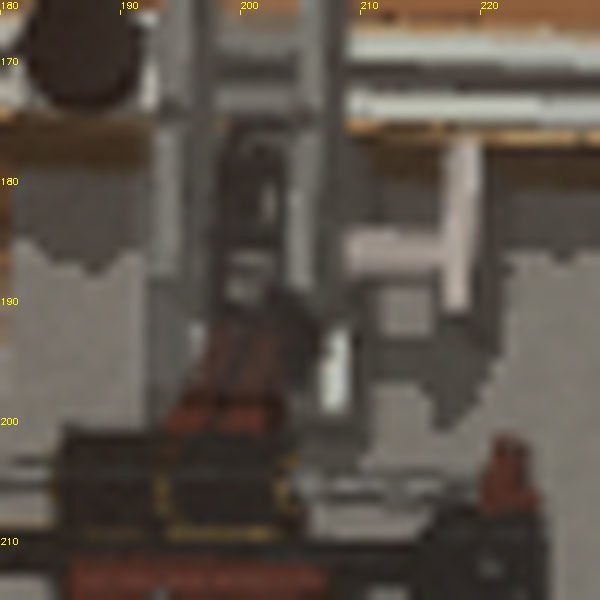

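```bash
python3 -m handwheel '0 0 0 0 -1 .4 0;0 0 0 0 0 1.4 0;0 0 0 0 .7 0 0;0 0 0 0 .65 0 0;0 0 0 0 0 0 0;0 0 0 0 0 0 0'
python3 - <<'E'
from h import *
todo(tool(40),W([4.5,170,77.5]))
E
python3 -m handwheel '0 0 0 0 -.1 -.5 0;0 0 0 0 -.1 -.4 0'; python3 -m handwheel '0 0 0 0 -.15 -.4 0';python3 -m handwheel '0 0 0 0 -.15 -.5 0'
python3 - <<'E'
from h import *
from cell import ctrl
todo(tool(40),W([4.5,170,77.5]))
s=ctrl.snapshot("top"); crop(s,"t7.png",180,165,230,215,12)
E
```

```text
time_s: 7.2
tcp_pos: [0.5624, 0.2106, 0.0778]
eef_rot: [-1.751, -1.64, 0.76]
force: [-0.5, -0.2, 0.1]
width: 0.003
t 7.2 F [-0.5 -0.2  0.1] turn deg [ 0.26 -0.06 -0.  ]
shift cm in current [-0.02  0.07 -0.03] in target axes [-0.02  0.06 -0.03] sled tcp [  3.9 170.2  77.8]
time_s: 7.45
tcp_pos: [0.5655, 0.2102, 0.0824]
eef_rot: [-1.747, -1.635, 0.765]
force: [-13.5, 1.6, -1.3]
width: 0.004
time_s: 7.58
tcp_pos: [0.5684, 0.2101, 0.0871]
eef_rot: [-1.749, -1.637, 0.764]
force: [-4.8, 0.0, 0.1]
width: 0.005
time_s: 7.7
tcp_pos: [0.5727, 0.2101, 0.0935]
eef_rot: [-1.751, -1.641, 0.76]
force: [-0.0, -0.0, 0.6]
width: 0.004
t 7.7 F [-0.  -0.   0.6] turn deg [ 0.26 -0.04  0.02]
shift cm in current [-0.04  0.59  1.78] in target axes [-0.04  0.6   1.78] sled tcp [ 14.2 170.4  93.5]
```

View pics/t7.png

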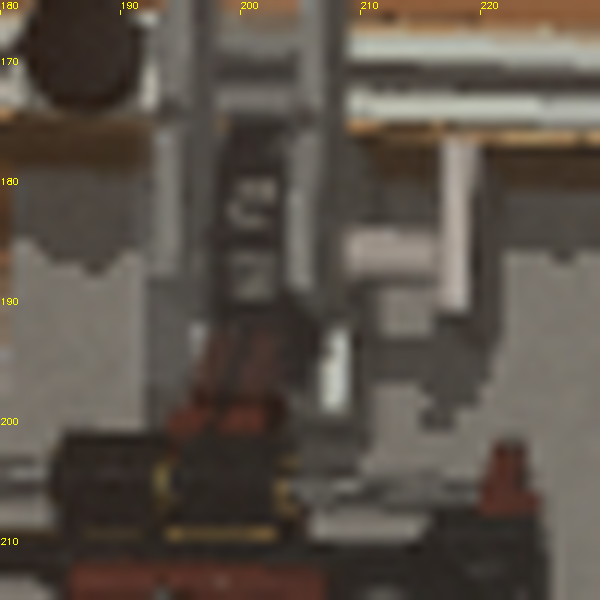

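```bash
python3 -m handwheel '0 0 0 0 -1 .4 0;0 0 0 0 0 1.4 0;0 0 0 0 .8 0 0;0 0 0 0 .7 0 0;0 0 0 0 0 0 0;0 0 0 0 0 0 0'; 
python3 -m handwheel '0 0 0 0 -.1 -.5 0;0 0 0 0 -.1 -.4 0'; python3 -m handwheel '0 0 0 0 -.15 -.4 0';python3 -m handwheel '0 0 0 0 -.15 -.5 0'
python3 - <<'E'
from h import *
from cell import ctrl
todo(tool(40),W([4.5,170,77.5]))
s=ctrl.snapshot("top"); crop(s,"t8.png",180,165,230,215,12)
E
```

```text
time_s: 8.5
tcp_pos: [0.5624, 0.2106, 0.0778]
eef_rot: [-1.751, -1.64, 0.76]
force: [-0.4, -0.4, 0.8]
width: 0.005
time_s: 8.75
tcp_pos: [0.5655, 0.2102, 0.0824]
eef_rot: [-1.747, -1.635, 0.765]
force: [-14.9, 1.4, -0.4]
width: 0.0
time_s: 8.88
tcp_pos: [0.5684, 0.2101, 0.0872]
eef_rot: [-1.749, -1.637, 0.763]
force: [-3.5, -0.5, -0.4]
width: 0.004
time_s: 9.0
tcp_pos: [0.5727, 0.2101, 0.0936]
eef_rot: [-1.751, -1.641, 0.76]
force: [0.1, -0.5, 0.5]
width: 0.007
t 9.0 F [ 0.1 -0.5  0.5] turn deg [ 0.26 -0.04  0.02]
shift cm in current [-0.04  0.6   1.78] in target axes [-0.04  0.61  1.78] sled tcp [ 14.2 170.4  93.6]
```

View pics/t8.png

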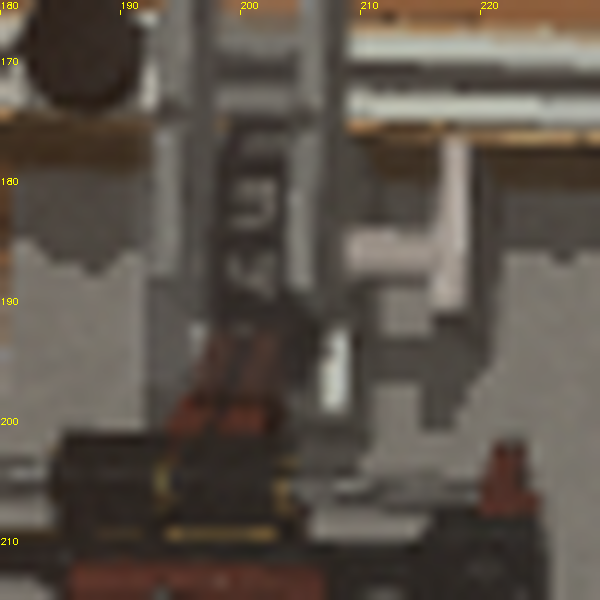

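Shows 3 at −18° and a 4 coming at the pointers: now 4. Fourth click.

```bash
python3 -m handwheel '0 0 0 0 -1 .4 0;0 0 0 0 0 1.4 0;0 0 0 0 .8 0 0;0 0 0 0 .7 0 0;0 0 0 0 0 0 0;0 0 0 0 0 0 0'; 
python3 -m handwheel '0 0 0 0 -.1 -.5 0;0 0 0 0 -.1 -.4 0'; python3 -m handwheel '0 0 0 0 -.15 -.4 0';python3 -m handwheel '0 0 0 0 -.15 -.5 0'
python3 - <<'E'
from h import *
from cell import ctrl
todo(tool(40),W([4.5,170,77.5]))
s=ctrl.snapshot("top"); crop(s,"t9.png",180,165,230,215,12)
E
```

```text
time_s: 9.8
tcp_pos: [0.5624, 0.2106, 0.0778]
eef_rot: [-1.751, -1.64, 0.76]
force: [-0.0, 0.2, 0.3]
width: 0.005
time_s: 10.05
tcp_pos: [0.5655, 0.2103, 0.0825]
eef_rot: [-1.747, -1.635, 0.765]
force: [-13.1, 1.3, -1.3]
width: 0.004
time_s: 10.18
tcp_pos: [0.5684, 0.2101, 0.0872]
eef_rot: [-1.749, -1.637, 0.764]
force: [-3.8, 0.8, 0.2]
width: 0.004
time_s: 10.3
tcp_pos: [0.5727, 0.2101, 0.0936]
eef_rot: [-1.751, -1.641, 0.76]
force: [-0.4, -0.5, -0.7]
width: 0.009
t 10.3 F [-0.4 -0.5 -0.7] turn deg [ 0.26 -0.04  0.02]
shift cm in current [-0.04  0.6   1.78] in target axes [-0.04  0.61  1.78] sled tcp [ 14.2 170.4  93.6]
```

View pics/t9.png

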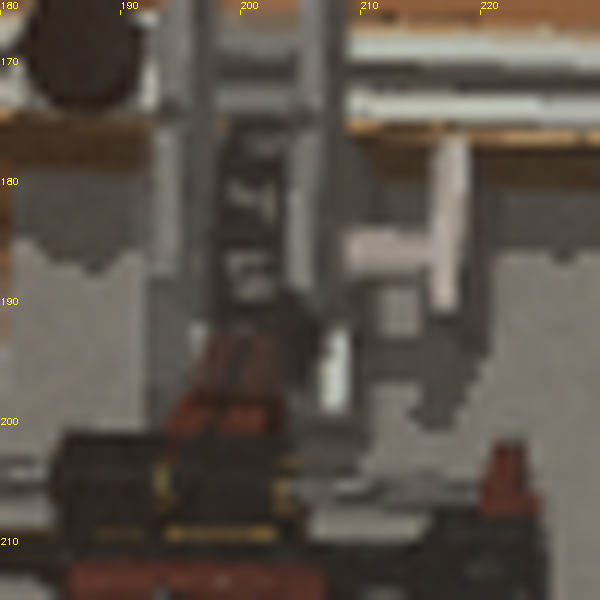

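4 at −18°, 5 at the pointers. Fifth and last click, then back out along the finger.

```bash
python3 -m handwheel '0 0 0 0 -1 .4 0;0 0 0 0 0 1.4 0;0 0 0 0 .8 0 0;0 0 0 0 .7 0 0;0 0 0 0 0 0 0;0 0 0 0 0 0 0'; 
python3 -m handwheel '0 0 0 0 -.1 -.5 0;0 0 0 0 -.1 -.4 0'; python3 -m handwheel '0 0 0 0 -.15 -.4 0';python3 -m handwheel '0 0 0 0 -.15 -.5 0';
python3 -m handwheel '0 0 0 0 -1 .4 0;0 0 0 0 0 1.4 0;0 0 0 0 -2 0 0;0 0 0 0 -3 0 0;0 0 0 0 -3 0 0;0 0 0 0 0 0 0'
python3 - <<'E'
from h import *
from cell import ctrl
s=ctrl.snapshot("top"); np.savez("top2.npz",**s)
crop(s,"t10.png",180,165,230,215,12);crop(s,"t10b.png",165,140,350,265,4)
todo(tool(20),W([0,0,100]))
E
```

```text
time_s: 11.1
tcp_pos: [0.5624, 0.2106, 0.0778]
eef_rot: [-1.751, -1.64, 0.76]
force: [0.2, -0.0, 0.4]
width: 0.006
time_s: 11.35
tcp_pos: [0.5655, 0.2102, 0.0825]
eef_rot: [-1.748, -1.635, 0.765]
force: [-13.6, 0.5, 0.2]
width: 0.007
time_s: 11.48
tcp_pos: [0.5684, 0.2101, 0.0872]
eef_rot: [-1.749, -1.637, 0.764]
force: [-4.9, -0.1, 1.1]
width: 0.006
time_s: 11.6
tcp_pos: [0.5727, 0.2101, 0.0936]
eef_rot: [-1.751, -1.641, 0.76]
force: [-0.3, 0.2, 0.2]
width: 0.005
time_s: 12.35
tcp_pos: [0.5006, 0.2156, 0.1526]
eef_rot: [-1.751, -1.645, 0.755]
force: [-0.7, 0.8, -0.5]
width: 0.004
t 12.4 F [ 0.4 -0.6 -0.7] turn deg [20.37 -0.04  0.12]
shift cm in current [-17.09   7.6   -1.14] in target axes [-17.08   6.76  -3.71] sled tcp [-58.  170.8 150.9]
```

View pics/t10.png

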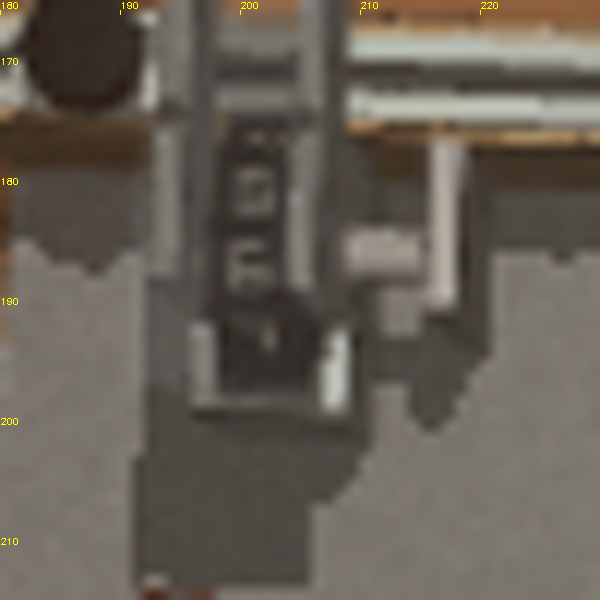

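View pics/t10b.png

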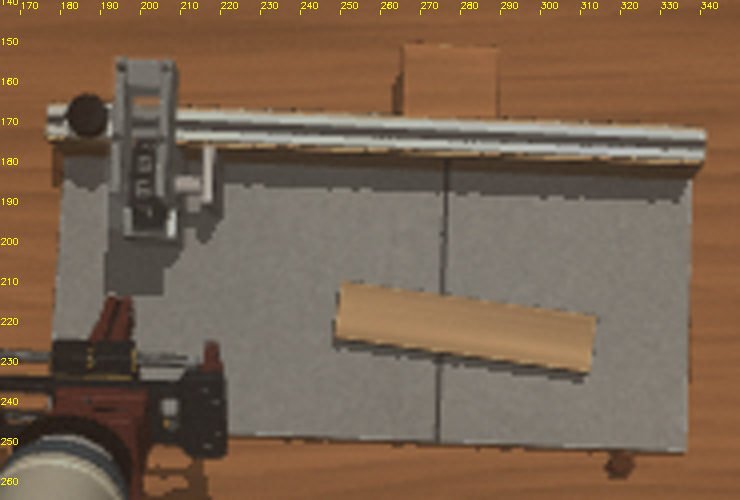

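```bash
python3 -m handwheel '8.4 0 0 0 0 0 0;8.4 0 0 0 0 0 0;8.4 0 0 0 0 0 0;0 0 0 -4 0 .7 0;0 0 0 -4 0 .7 0;0 0 0 -4 0 .7 0;0 0 0 -4 0 .7 1;0 0 0 -4 0 .7 1;0 0 0 -4 0 0 1;0 0 0 0 0 0 1;0 0 0 0 0 0 1'
python3 - <<'E'
from h import *
todo(tool(15),W([-98.3,-73,60]))
E
```

```text
time_s: 13.78
tcp_pos: [0.4513, -0.0226, 0.1398]
eef_rot: [-1.435, -1.343, 1.03]
force: [0.0, 0.6, -0.5]
width: 0.534
t 13.775 F [ 0.   0.6 -0.5] turn deg [-0.04 -0.12  0.05]
shift cm in current [-0.35  7.54  2.68] in target axes [-0.33  7.54  2.69] sled tcp [-91.8 -69.7 139.8]
```

```bash
python3 -m handwheel '0 0 0 -.35 0 2.7 1;0 0 0 0 2.5 0 1;0 0 0 0 2.5 0 1;0 0 0 0 2.5 0 1;0 0 0 0 1.3 .35 1;0 0 0 0 1.3 .35 1;0 0 0 0 0 0 1;0 0 0 0 0 0 1'
python3 - <<'E'
from h import *
from cell import ctrl
todo(tool(15),W([-98.3,-73,33]))
s=ctrl.snapshot("side"); crop(s,"s11.png",200,150,350,270,5)
s=ctrl.snapshot("top");crop(s,"t11.png",165,140,350,265,4)
E
```

```text
time_s: 14.78
tcp_pos: [0.4451, -0.0255, 0.0356]
eef_rot: [-1.437, -1.347, 1.03]
force: [-0.1, -0.6, 0.2]
width: 1.002
t 14.775 F [-0.1 -0.6  0.2] turn deg [ 0.15 -0.04  0.03]
shift cm in current [0.   0.24 0.12] in target axes [0.   0.24 0.12] sled tcp [-97.8 -73.   35.6]
```

View pics/s11.png

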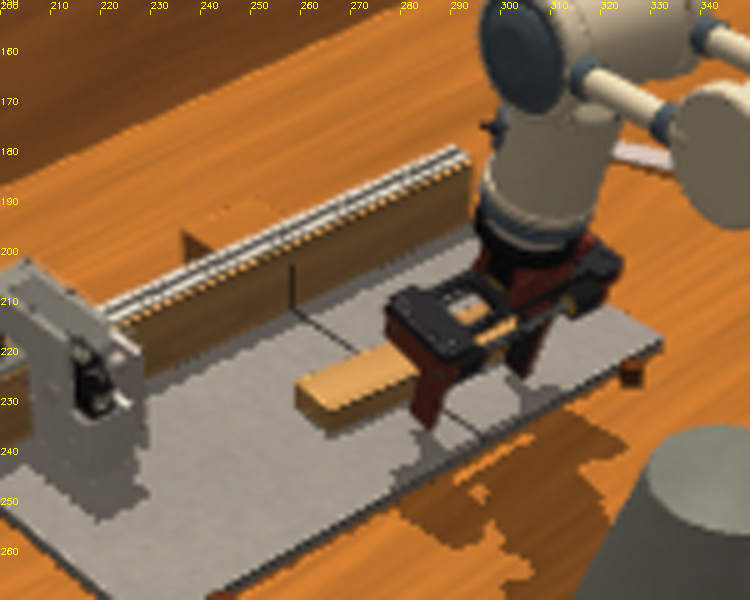

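View pics/t11.png

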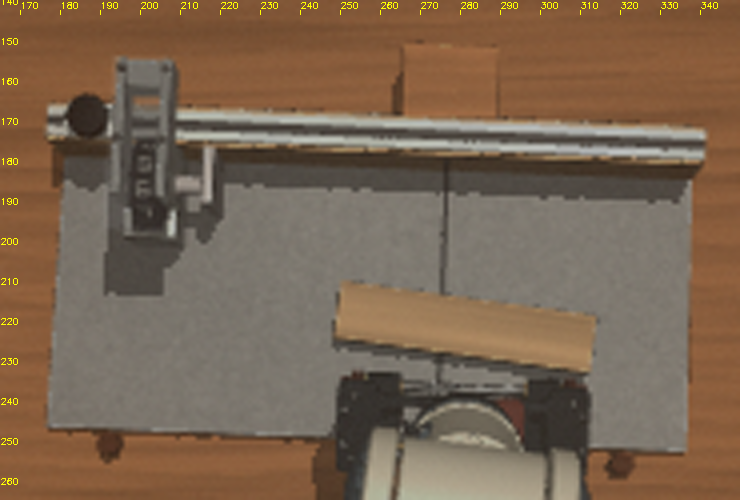

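```bash
python3 -m handwheel '0 0 0 0 .2 0 1;0 0 0 0 .39 -1.45 1;0 0 0 0 .39 -1.45 1;0 0 0 0 .39 -1.45 1;0 0 0 0 .39 -1.45 1;0 0 0 0 .39 -1.45 1;0 0 0 0 .39 -1.45 1;0 0 0 0 .39 -1.45 1;0 0 0 0 0 0 1'
python3 - <<'E'
from h import *
from cell import ctrl
todo(tool(15),W([26.7,-73,33]))
s=ctrl.snapshot("top");crop(s,"t12.png",165,140,350,265,4)
E
```

```text
time_s: 16.0
tcp_pos: [0.5506, -0.0326, 0.0329]
eef_rot: [-1.436, -1.346, 1.03]
force: [-0.3, -0.1, -0.1]
width: 1.002
t 16.0 F [-0.3 -0.1 -0.1] turn deg [ 0.07 -0.05  0.04]
shift cm in current [ 0.02  0.48 -1.82] in target axes [ 0.02  0.47 -1.82] sled tcp [  7.9 -73.2  32.9]
```

View pics/t12.png

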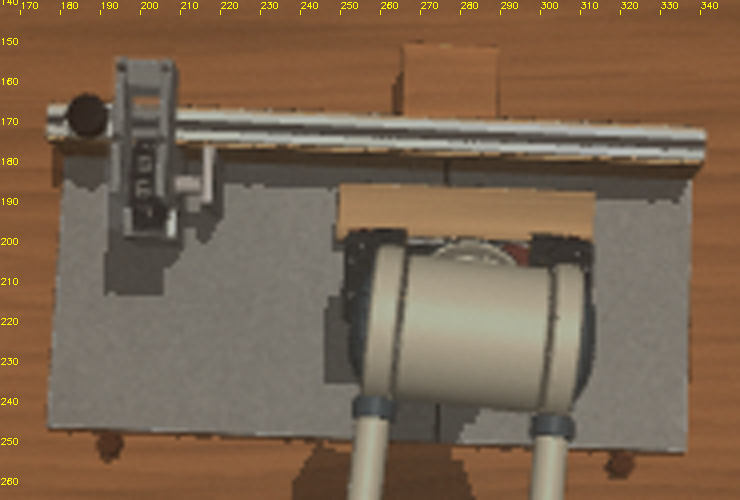

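Rail is now parallel to the fence with about 18 mm to go. Push on, slowly near the end.

```bash
python3 -m handwheel '0 0 0 0 .21 -.77 1;0 0 0 0 .13 -.48 1;0 0 0 0 .08 -.29 1;0 0 0 0 0 0 1'; python3 -m handwheel '0 0 0 0 .04 -.15 1;0 0 0 0 0 0 1'; python3 -m handwheel '0 0 0 0 .04 -.15 1;0 0 0 0 0 0 1'
python3 - <<'E'
from h import *
todo(tool(15),W([26.7,-73,33]))
E
```

```text
time_s: 16.55
tcp_pos: [0.5662, -0.0335, 0.0328]
eef_rot: [-1.436, -1.346, 1.03]
force: [0.6, 0.1, -0.0]
width: 1.002
time_s: 16.8
tcp_pos: [0.5676, -0.0336, 0.0328]
eef_rot: [-1.436, -1.346, 1.03]
force: [-0.5, -0.9, 0.4]
width: 1.001
time_s: 17.05
tcp_pos: [0.5689, -0.0336, 0.0327]
eef_rot: [-1.435, -1.345, 1.031]
force: [-2.5, 0.1, 1.9]
width: 1.004
t 17.05 F [-2.5  0.1  1.9] turn deg [ 0.03 -0.05  0.04]
shift cm in current [ 0.01 -0.01 -0.05] in target axes [ 0.01 -0.01 -0.05] sled tcp [ 26.2 -73.1  32.7]
```

```bash
python3 -m handwheel '0 0 0 0 .04 -.15 1;0 0 0 0 0 0 1'; python3 -m handwheel '0 0 0 0 .03 -.12 1;0 0 0 0 0 0 1'; 
python3 -m handwheel '0 0 0 0 -.2 .8 1;0 0 0 0 -.6 2.5 0;0 0 0 0 -1 2 0;0 0 0 0 0 0 0'
python3 - <<'E'
from h import *
from cell import ctrl
todo(tool(15),W([-30,-205,90]))
s=ctrl.snapshot("top");np.savez("top3.npz",**s);crop(s,"t13.png",165,140,350,265,4)
E
```

```text
time_s: 17.3
tcp_pos: [0.5693, -0.0336, 0.0326]
eef_rot: [-1.433, -1.343, 1.032]
force: [-11.5, 0.2, 7.5]
width: 1.003
time_s: 17.55
tcp_pos: [0.5695, -0.0336, 0.0326]
eef_rot: [-1.431, -1.341, 1.034]
force: [-18.9, 2.2, 12.1]
width: 1.002
time_s: 18.05
tcp_pos: [0.5161, -0.0303, 0.037]
eef_rot: [-1.437, -1.347, 1.029]
force: [0.8, 0.4, 0.1]
width: 0.697
t 18.05 F [0.8 0.4 0.1] turn deg [ 0.19 -0.05  0.03]
shift cm in current [-13.18  -5.21  -1.08] in target axes [-13.18  -5.21  -1.05] sled tcp [-26.7 -73.2  37. ]
```

View pics/t13.png

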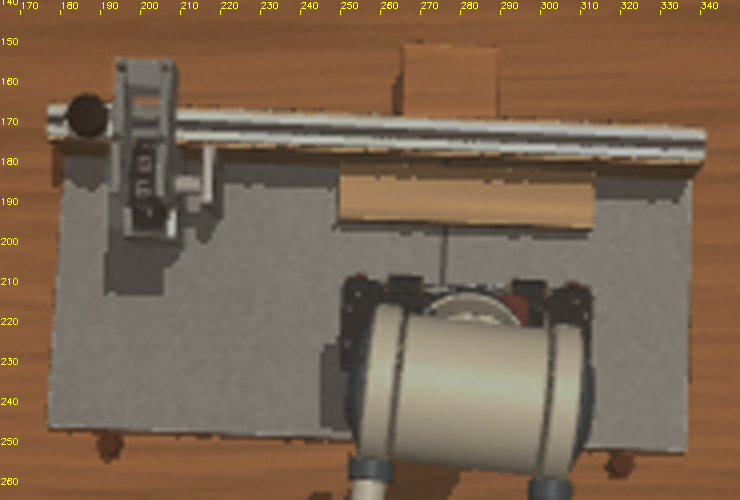

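Run:
```python
from h import *
s=np.load("top3.npz")
for u,v in((594,226),(594,175),(339,219),(339,165)):
    w=onz(s,u/4+165-.4,v/4+140-.4,.034); print(S.T@(w-[p[0],p[1],0])*1000)
todo(tool(0),W([62.5,-205,40]));
```

```text
[  41.35359742 -170.68619132   34.        ]
[  81.70215782 -169.67478837   34.        ]
[39.45759037 27.75526029 34.        ]
[82.20423484 29.67133013 34.        ]
t 18.1 F [-0.3 -0.2  0.5] turn deg [15.21 -0.04  0.03]
shift cm in current [-13.18   2.03  -8.63] in target axes [-13.18  -0.29  -8.85] sled tcp [-26.  -73.2  37.1]
```

```bash
python3 -m handwheel '0 0 0 -3.3 0 0 0;0 0 0 -3.3 0 0 0;0 0 0 -3.3 0 0 0;0 0 0 -3.3 0 0 0;0 0 0 0 0 0 0;0 0 0 0 .52 -1.63 0;0 0 0 0 .52 -1.63 0;0 0 0 0 .52 -1.63 0;0 0 0 0 .52 -1.63 0;0 0 0 0 .52 -1.63 0;0 0 0 0 0 0 0;0 0 0 0 0 0 0'
python3 - <<'E'
from h import *
from cell import ctrl
todo(tool(15),W([59.5,-183.5,33]))
s=ctrl.snapshot("top");np.savez("top3.npz",**s);crop(s,"t14.png",165,140,350,265,4)
E
```

```text
time_s: 19.6
tcp_pos: [0.5926, -0.1668, 0.032]
eef_rot: [-1.435, -1.346, 1.031]
force: [-0.2, -0.1, 0.4]
width: 0.007
t 19.6 F [-0.2 -0.1  0.4] turn deg [ 0.03 -0.01  0.07]
shift cm in current [ 2.1  -0.07 -0.12] in target axes [ 2.1  -0.07 -0.12] sled tcp [  58.5 -204.5   32. ]
```

View pics/t14.png

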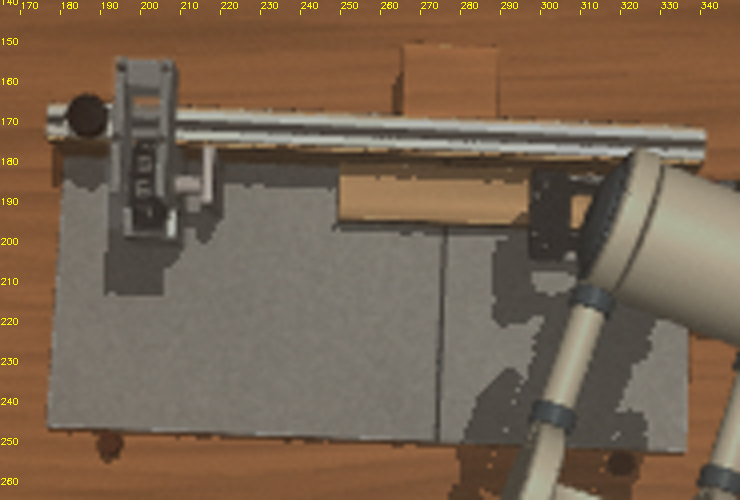

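```bash
python3 -m handwheel '0 0 0 1.2 0 -.1 0;0 0 0 1.2 0 0 0;0 0 0 1.2 0 0 0;0 0 0 1.2 0 0 0;0 0 0 1.2 0 0 0;0 0 0 1.2 0 0 0;0 0 0 1.2 0 0 0;0 0 0 1.2 0 0 0;0 0 0 0 0 0 0'
python3 - <<'E'
from h import *
from cell import ctrl
todo(tool(15),W([59.5,-92.5,33]))
s=ctrl.snapshot("top");crop(s,"t15.png",165,140,350,265,4)
E
```

```text
time_s: 20.78
tcp_pos: [0.6002, -0.0702, 0.0326]
eef_rot: [-1.434, -1.347, 1.03]
force: [0.1, -0.1, 0.8]
width: 0.004
t 20.775 F [ 0.1 -0.1  0.8] turn deg [0.07 0.02 0.13]
shift cm in current [ 1.51 -0.05  0.02] in target axes [ 1.51 -0.05  0.02] sled tcp [  59.9 -107.6   32.6]
```

View pics/t15.png

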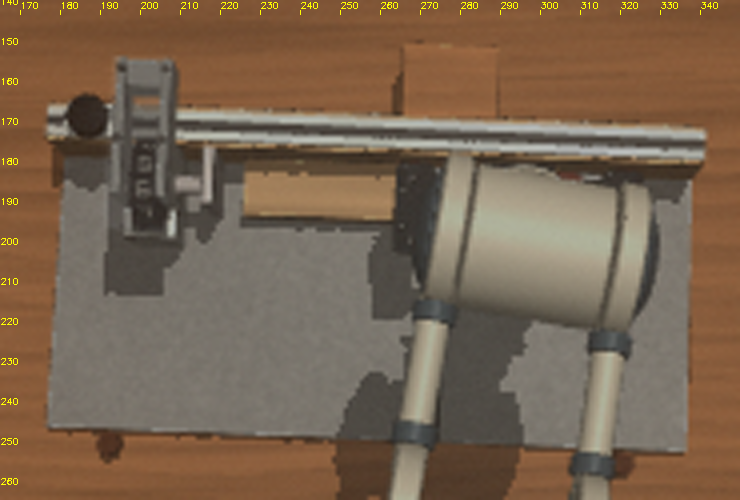

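```bash
python3 -m handwheel '0 0 0 .6 0 0 0;0 0 0 .4 0 0 0;0 0 0 0 0 0 0';for i in 1;do python3 -m handwheel '0 0 0 .2 0 0 0;0 0 0 0 0 0 0'; done; python3 -m handwheel '0 0 0 .15 0 0 0;0 0 0 0 0 0 0'; python3 -m handwheel '0 0 0 .15 0 0 0;0 0 0 0 0 0 0'
python3 - <<'E'
from h import *
from cell import ctrl
todo(tool(15),W([59.5,-92.5,33]))
E
```

```text
time_s: 21.2
tcp_pos: [0.6007, -0.0614, 0.0326]
eef_rot: [-1.435, -1.346, 1.03]
force: [-0.3, -0.5, 0.2]
width: 0.004
time_s: 21.45
tcp_pos: [0.6009, -0.0598, 0.0327]
eef_rot: [-1.436, -1.346, 1.03]
force: [-0.2, -0.3, -0.4]
width: 0.008
time_s: 21.7
tcp_pos: [0.601, -0.0583, 0.0328]
eef_rot: [-1.436, -1.346, 1.03]
force: [-0.2, -0.3, 0.3]
width: 0.001
time_s: 21.95
tcp_pos: [0.6011, -0.0567, 0.0327]
eef_rot: [-1.436, -1.346, 1.03]
force: [-0.8, -0.6, 0.1]
width: 0.012
t 21.95 F [-0.8 -0.6  0.1] turn deg [ 0.07 -0.04  0.04]
shift cm in current [ 0.16 -0.03  0.02] in target axes [ 0.16 -0.03  0.02] sled tcp [ 59.8 -94.1  32.7]
```

```bash
python3 -m handwheel '0 0 0 .15 0 0 0;0 0 0 0 0 0 0'; python3 -m handwheel '0 0 0 .15 0 0 0;0 0 0 0 0 0 0'; python3 -m handwheel '0 0 0 .1 0 0 0;0 0 0 0 0 0 0'
```

```text
time_s: 22.2
tcp_pos: [0.6012, -0.0552, 0.0328]
eef_rot: [-1.436, -1.346, 1.03]
force: [-0.2, -0.4, 0.7]
width: 0.006
time_s: 22.45
tcp_pos: [0.6013, -0.0537, 0.0328]
eef_rot: [-1.435, -1.346, 1.03]
force: [0.5, -0.1, -0.1]
width: 0.005
time_s: 22.7
tcp_pos: [0.6013, -0.0528, 0.0328]
eef_rot: [-1.436, -1.346, 1.03]
force: [-0.1, 0.7, -0.2]
width: 0.007
```

Run:
```python
from h import *
from cell import ctrl
todo(tool(15),W([59.5,-92.5,33]))
s=ctrl.snapshot("top");crop(s,"t16.png",190,160,290,210,7)
```

```text
t 22.7 F [-0.1  0.7 -0.2] turn deg [ 0.07 -0.04  0.04]
shift cm in current [-0.24 -0.03  0.03] in target axes [-0.24 -0.03  0.03] sled tcp [ 59.8 -90.1  32.8]
```

View pics/t16.png

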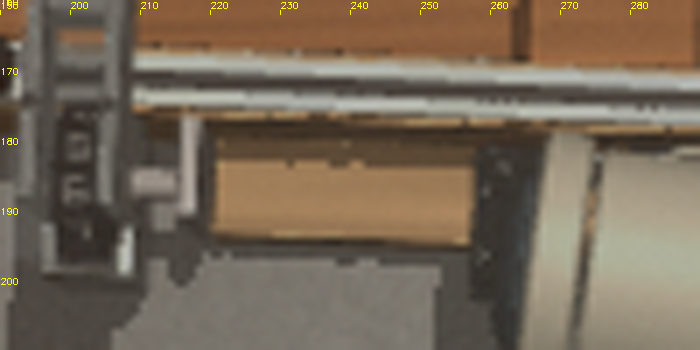

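```bash
python3 - <<'E'
from h import *
s=np.load("top1.npz")
for u,v in((219.6,183),(219.2,194)):
    w=onz(s,u-.4,v-.4,.034); print(S.T@(w-[p[0],p[1],0])*1000)
print(proj(s,W([[40,121,34],[62,121,34],[40,121,78]])))
E
python3 -m handwheel '0 0 0 .2 0 0 0;0 0 0 0 0 0 0'; python3 -m handwheel '0 0 0 .15 0 0 0;0 0 0 0 0 0 0'
```

```text
[ 73.12241221 123.55175756  34.        ]
[ 38.26880559 122.9104832   34.        ]
[[219.44286342 193.07480392]
 [219.82376136 186.12968228]
 [217.57589501 190.54395203]]
time_s: 23.0
tcp_pos: [0.6015, -0.0515, 0.0328]
eef_rot: [-1.437, -1.345, 1.031]
force: [-0.1, -3.9, -0.1]
width: 0.009
time_s: 23.25
tcp_pos: [0.6015, -0.0514, 0.0328]
eef_rot: [-1.439, -1.343, 1.032]
force: [0.1, -9.0, 0.8]
width: 0.001
```

```bash
python3 -m handwheel '0 0 0 -.8 0 0 0;0 0 0 -1.2 0 0 0;0 0 0 0 -.5 1.9 0;0 0 0 0 -.5 1.9 0;0 0 0 0 -.5 1.9 0;0 0 0 0 -.5 1.9 1;0 0 0 4 0 0 1;0 0 0 4 0 0 1;0 0 0 4 0 0 1;0 0 0 0 0 0 1;0 0 0 0 0 0 1;0 0 0 0 0 0 1'
python3 - <<'E'
from h import *
from cell import ctrl
todo(tool(15),W([23,12,33]))
s=ctrl.snapshot("top");np.savez("top4.npz",**s);crop(s,"t17.png",190,160,290,210,7)
s=ctrl.snapshot("side");crop(s,"s17.png",200,180,300,255,7)
E
```

```text
time_s: 24.75
tcp_pos: [0.5297, 0.0545, 0.0323]
eef_rot: [-1.436, -1.344, 1.03]
force: [0.3, -0.4, 0.4]
width: 0.765
t 24.75 F [ 0.3 -0.4  0.4] turn deg [ 0.06 -0.12  0.01]
shift cm in current [-0.02  1.02 -4.04] in target axes [-0.03  1.01 -4.04] sled tcp [-18.6  12.3  32.3]
```

View pics/t17.png

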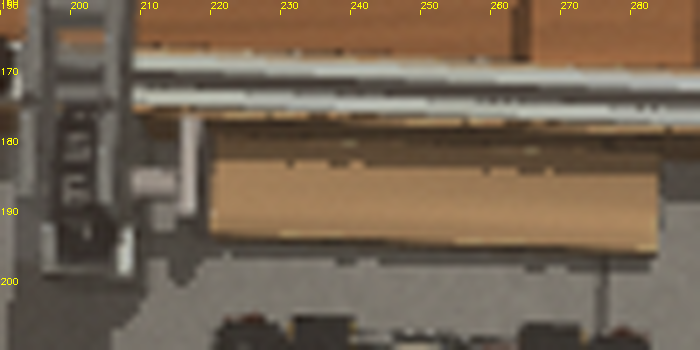

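View pics/s17.png

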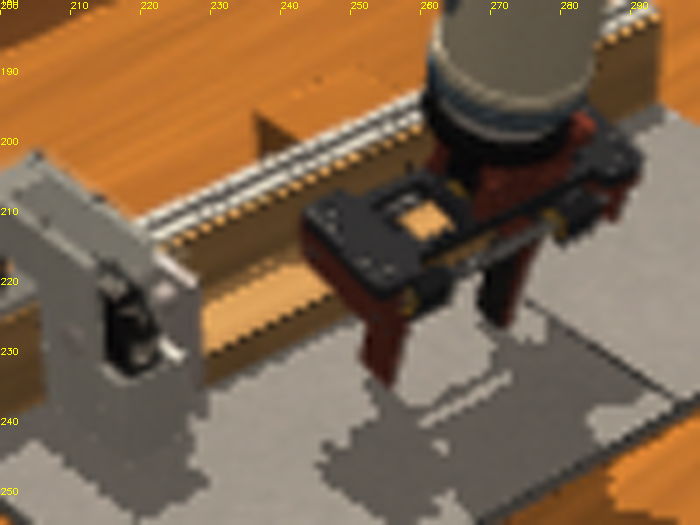

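```bash
python3 -m handwheel '0 0 0 0 .36 -1.35 1;0 0 0 0 .36 -1.35 1;0 0 0 0 .26 -.97 1;0 0 0 0 .1 -.39 1;0 0 0 0 0 0 1'; python3 -m handwheel '0 0 0 0 .05 -.2 1;0 0 0 0 0 0 1';  python3 -m handwheel '0 0 0 0 .05 -.15 1;0 0 0 0 0 0 1'
python3 - <<'E'
from h import *
todo(tool(15),W([26.7,12,33]))
E
```

```text
time_s: 25.48
tcp_pos: [0.5715, 0.0526, 0.0324]
eef_rot: [-1.436, -1.345, 1.03]
force: [-0.3, 0.5, 0.2]
width: 1.0
time_s: 25.72
tcp_pos: [0.5736, 0.0528, 0.0326]
eef_rot: [-1.436, -1.346, 1.03]
force: [-0.6, -0.4, 0.5]
width: 1.003
time_s: 25.98
tcp_pos: [0.5747, 0.0527, 0.0324]
eef_rot: [-1.435, -1.345, 1.031]
force: [-4.4, 0.8, 2.8]
width: 0.999
t 25.975 F [-4.4  0.8  2.8] turn deg [-0.   -0.04  0.04]
shift cm in current [-0.14 -0.05 -0.04] in target axes [-0.14 -0.05 -0.04] sled tcp [26.5 13.4 32.4]
```

```bash
python3 -m handwheel '0 0 0 0 .04 -.13 1;0 0 0 0 0 0 1'; python3 -m handwheel '0 0 0 0 -.1 .5 1;0 0 0 0 -.5 2 1;0 0 0 0 -.8 3 1;0 0 0 0 -2 3 1;0 0 0 0 -3 3 1;0 0 0 -5 -2 0 1;0 0 0 -5 0 0 1;0 0 0 -5 0 0 1;0 0 0 -5 0 0 1;0 0 0 0 0 0 1'
python3 - <<'E'
from h import *
from cell import ctrl
todo(tool(15),W([26.7,12,33]))
for n in("top","side"):
    s=ctrl.snapshot(n);np.savez(n+"5.npz",**s)
    if n=="top": crop(s,"t18.png",170,150,300,210,6)
    else: crop(s,"s18.png",200,180,300,255,7)
E
```

```text
time_s: 26.22
tcp_pos: [0.5751, 0.0527, 0.0324]
eef_rot: [-1.433, -1.343, 1.032]
force: [-12.3, 0.2, 7.7]
width: 0.998
time_s: 27.48
tcp_pos: [0.4304, -0.1417, 0.0835]
eef_rot: [-1.44, -1.34, 1.027]
force: [-0.5, 0.1, -0.7]
width: 1.0
t 27.475 F [-0.5  0.1 -0.7] turn deg [ 0.1  -0.37 -0.11]
shift cm in current [ 20.28   8.27 -11.27] in target axes [ 20.19   8.29 -11.42] sled tcp [-105.  -189.9   83.5]
```

View pics/t18.png

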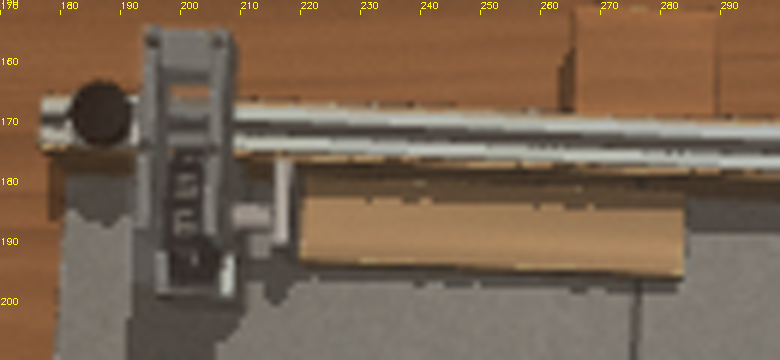

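View pics/s18.png

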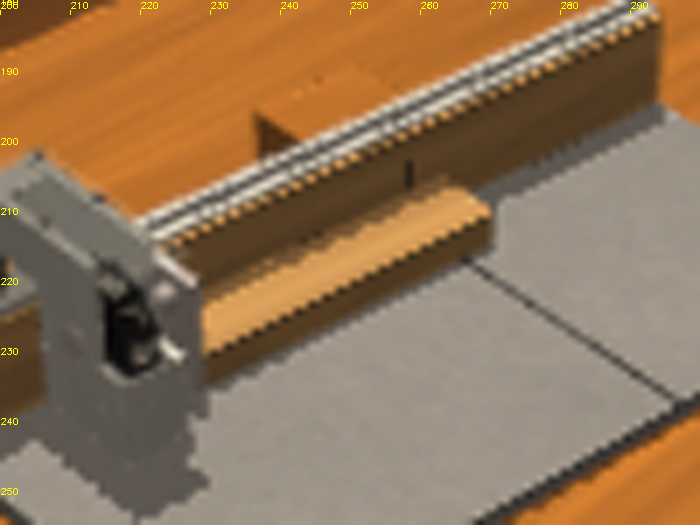

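Run:
```python
from h import *
a=np.load("top4.npz");b=np.load("top5.npz");c=np.load("top2.npz")
for u in(a,b): print(u["frame"][188,212:224].sum(1), u["frame"][188,278:290].sum(1))
e=lambda s:[onz(s,*q,.034) for q in()]
def strip(s): return cv2.resize(s["frame"][172:202,190:214,::-1],None,fx=14,fy=14,interpolation=cv2.INTER_CUBIC)
cv2.imwrite("pics/w18.png",np.clip(np.hstack([strip(c),strip(b)]).astype(float)*1.5,0,255).astype(np.uint8))
# rail front edge sub-pixel: gradient per column
g=cv2.cvtColor(b["frame"],cv2.COLOR_RGB2GRAY).astype(float)
R_=b["frame"].astype(float); sat=R_[...,0]-R_[...,2]
pts=[]
for u in range(225,278,3):
    col=sat[188:200,u]; k=np.argmin(np.diff(col)); d=np.diff(col); w=np.clip(-d[max(0,k-1):k+2],0,None); v=188.5+max(0,k-1)+(w*np.arange(len(w))).sum()/w.sum()
    X=onz(b,u,v,.034); pts.append((S.T@(X-[p[0],p[1],0])*1000)[:2])
pts=np.array(pts); f=np.polyfit(pts[:,1],pts[:,0],1); print("front edge x",pts[:,0].mean(),"slope",f[0],pts[:,0].round(1))
```

```text
[243 244 261 327 467 481 192 215 333 384 387 390] [364 360 360 367 361 357 301 228 231 224 228 223]
[236 243 261 327 473 485 197 216 343 392 393 391] [367 368 368 367 371 358 308 231 234 225 227 223]
front edge x 40.21426633626802 slope -0.0037277738783716517 [39.5 39.7 39.6 39.8 40.5 40.7 41.2 40.9 39.8 39.8 39.8 39.7 40.2 40.7
 40.7 41.  40.6 39.7]
```

View pics/w18.png

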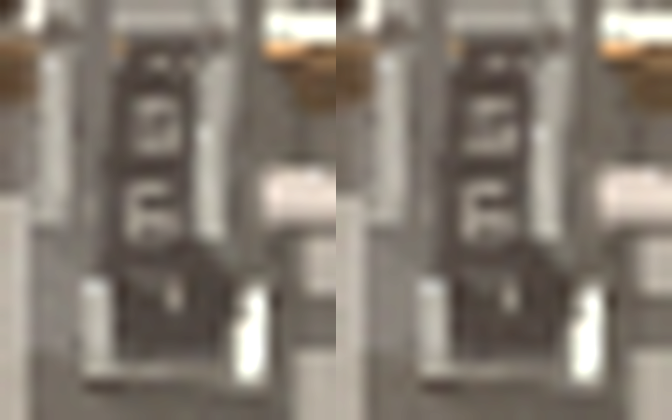

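```bash
python3 -m handwheel '0 0 0 0 -1 0 1;0 0 0 0 0 0 1;0 0 0 0 0 0 1;0 0 0 0 0 0 1'
python3 -c "
from cell import ctrl
print(ctrl.read_state()['joint_vel'].round(3));print(ctrl.hand_in())"
```

```text
time_s: 28.08
tcp_pos: [0.4284, -0.1378, 0.093]
eef_rot: [-1.435, -1.346, 1.031]
force: [-0.3, 0.2, -0.7]
width: 1.0
[-0.005  0.003  0.    -0.001 -0.001  0.   ]
the job is handed in; nothing more can be done
None
```

I set the stop to 6 and slid the rail flush to the fence and the stop, then handed the job in at 28 s of the 64 s allowed. The hand-in gave no verdict.

- **Length stop:** The wheel started at 1. With the rail still well clear of the foot, I rolled it up five clicks with the closed fingertips under the guard lip. I read the digits from the top camera after each click (2, 3, 4, 5, 6).
- **Rail:** I pushed its front side with the two open fingers, which squared it to the fence. I then pushed its right end until it met the stop at about 9 N. Last, I pressed it against the fence again at about 14 N, backed off and let go.

**Last checks:**
- The digits at the pointers look the same as right after the fifth click, so the wheel still shows 6.
- The rail's front edge measured x = 40.2 mm in the sled's frame against 40.0 expected. Its slope to the fence is about 0.2 degrees, and it lies flat.
- The rail's left end did not move when I backed off.
- The arm was clear of everything, with no force on the tool.

**Limits and disagreements:**
- The picture alone put the rail's left end at y ≈ 123 mm shortly before it met the stop, against 121 mm expected. A camera pixel covers about 3 mm, so I trusted the contact force instead.
- I did not measure the tape measure, screw box or try square again at the end. The arm kept well away from them.

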